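# Centre the glass shaker on the foot of the upturned bowl

### The arm

A 6-joint arm with a two-finger parallel gripper is mounted at the origin on the work surface. World frame = base frame: x ahead of the robot, y to its left, z up, the work surface at z = 0. Lengths are in m, angles in degrees, forces in N, time in s.
With the tool pointing down it reaches from about 0.275 to 0.875 m from the base axis. Payload 12.5 kg.
Tool frame: the origin (TCP) lies at the very end of the fingers, on their centre line; the grasp point (between the pads) lies 19 mm behind it; z points along the fingers, y is the line along which they close (so a half turn about z gives the same grasp; the last joint's range is limited). The gripper opens to 85 mm and grips with 20 to 120 N. Pads are 22 mm wide; open, the fingers measure 114 mm over their backs; the gripper's body (76 mm by 85 mm) begins 54 mm behind the grasp point. The pads swing forward as they close: fully open they stand 13 mm farther back than shut.
Start: joints at [58.866, 20.094, 94.641, -0, 65.266, -4.847], TCP at [0.244, 0.493, 0.231] pointing down, gripper open.
Joint ranges: [-157.81, 157.81], [-45, 120.19], [0.68, 151.7], [-89.99, 269.99], [4.06, 180], [-164.3, 164.3]. Speed limits (degrees/s): [127.2, 127.2, 159.86, 180, 180, 180].

### API

Orientations are given as [roll, pitch, yaw] about the fixed x, y, z axes, in that order (R = Rz(yaw) Ry(pitch) Rx(roll)).
In Python, from station import robot gives the robot as it stands. Calls block until the motion is done:
- robot.reach(position, orientation): joint-space move of the TCP to a pose.
- robot.line_to(position, ori=None, rate=0.15): straight line of the TCP; ori=None keeps the orientation; rate is the mean speed in m/s.
- robot.movej(angles): joint-space move.
- robot.move_gripper(opening, effort=None): finger opening in m; effort is the grip in N (None keeps the last); returns when the fingers have stopped.
- robot.dwell(seconds).
- robot.solve_ik(position, orientation): joint angles nearest the present ones, or None.
- robot.read_state(): the state.
- robot.get_image(name): name is "scene" or "top"; returns the picture (400x640x3 uint8, red, green, blue); there is no depth.
- robot.camera_info(name): a dict with "K" (3x3 intrinsics, pixels), "eye" and "attitude" of the camera in the world. Camera axes: x right, y down, z forward; pixel columns grow to the right and rows downward; lengths in m; the calibration is good to about 2 mm. A picture is of the moment at which its call begins. camera_info takes no time and is no camera call.
A pose or a line that the arm cannot do raises robot.PlanningError and nothing moves.
- robot.job_done(): hands the job in; it is judged then, once.
Trained networks look in the newest picture that a camera, given by its name, has taken for a name from the list of things; names that differ only in an ending like _2 or _b are one class to them, and where a whole thing is asked for, a point or a joint stands for the part that bears it (a point fixed in the world has none). Each returns a list of dicts, best first, with "confidence" (0 to 1); they miss things now and then, are a little off and sometimes report something else, mostly with a low value. They report only what shows in the picture. A call takes as long as a camera call. They do not tell look-alikes from the thing itself.
- robot.recognise(camera, target): "point" ([row, column] in pixels, amid what is visible of it).
- robot.tip_of(camera, target): "point" ([row, column] in pixels: a listed point, or the origin of a listed thing).
The state is a dict: "time": time; "joint_positions": joint angles; "qd": joint speeds; "joint_efforts": joint torques, N m; "ee_pos": TCP position; "orientation": TCP orientation; "contact_force": force on the tool from outside, world axes, zero at the start; "wrist_torque": the same for the moment, N m; "width": finger opening in m; "finger_force": force on a finger pad.
Only numpy, scipy, OpenCV 4.12 (cv2) and the standard library are available. Lean on these libraries where they do the work, as an engineer would, in place of code of your own. Each camera call takes 0.05 s, during which the arm holds its last target. There are 200 camera calls.

### The job

The glass shaker has been left off to one side on the foot of the upturned white bowl, where it is easily knocked off. With gentle fingertip taps, nudge it to the middle of the bowl's foot, sliding it and not lifting it, and leave it standing upright there. Do not topple it, and leave the bowl and everything else on the ledge where they are.

Things in the scene. Friction and masses are not known exactly. Their poses are not given: they have to be found in the camera images.
- shaker: Clear glass shaker, steel cap, about 130 g, loose, 76 mm tall, round about its upright z axis. Underside 27 mm in diameter; widest (39 mm) 16 mm above the underside; tapers to 27 mm at 56 mm, then a 30 mm cap. Tippy: a vertical finger with its tip under 15 mm above the bowl's foot meets the widest part and it slides; pushed above 30 mm it may rock, near the cap it topples. Origin: centre of its underside.
- bowl_foot (a point): Centre of the flat, level round foot on top of the upturned bowl, 64 mm above the timber: the middle to aim for. The foot is a flat disc 80 mm in diameter, with no rim or recess.
- bowl: White ceramic bowl turned upside down on the timber, loose, about 550 g, 156 mm in diameter at the mouth (below), 64 mm high, its sides curving in to the 80 mm foot on top. Friction holds it still while the shaker slides on it. Origin: centre of the mouth, on the timber.
- fork: Bystander: stainless table fork lying flat, 203 mm long, tines to its +x, 4 mm thick. Origin: on the timber, about the middle of its length.
- basket: Bystander: flat aluminium wire grill basket, 260 x 200 x 30 mm, with a 220 mm handle pointing to its -x (towards the robot). Origin: on the timber, 80 mm in from the frame's handle side, on the centre line.
- jar: Bystander: squat amber glass jar with a steel lid, 64 mm in diameter, 100 mm tall. Origin: centre of its underside.
- caddy: Bystander: black plastic condiment caddy, 180 x 220 x 90 mm, with a tray of bottles on top (reaching 225 mm), fixed. Its drawer faces the robot. Origin: centre of its underside.
- caddy_drawer0_handle (a point): Bystander: bar handle of the caddy's sliding drawer, 35 mm in front of the drawer's face; the drawer may stand a little open and is to be left so.
There are look-alikes about, which are no part of the job. Several things have the shape of the shaker; the one meant has the colours described above.

How it is judged (in metres and radians):
At the end, for the whole second after the job is handed in: The shaker stands upright (within 3 degrees) and still on the bowl's foot, its centre within 6 mm of the foot's centre; the bowl is within 10 mm and the fork, basket, jar, caddy and drawer within 15 mm of where they began (horizontal distance between shaker and bowl_foot below 0.006 m and angle between each of shaker, bowl's own z axis and vertical below 0.05 rad and z of shaker in the frame of bowl_foot between -0.003 and 0.003 m and linear speed of shaker below 0.01 m/s and angular speed of shaker below 0.1 rad/s and distance of bowl from where it was at the start of the episode below 0.01 m and distance of each of fork, basket, jar, caddy, caddy_drawer0_handle from where it was at the start of the episode below 0.015 m); the robot touches nothing.
It fails at once if the shaker is lifted or carried (3 mm clear of the bowl's foot while upright, 8 mm in any attitude) (z of shaker in the frame of bowl_foot above 0.008 m or (z of shaker in the frame of bowl_foot above 0.003 m and angle between shaker's own z axis and vertical below 0.1 rad)).
It fails at once if the shaker leans more than 20 degrees, is toppled or drops off the bowl's foot (angle between shaker's own z axis and vertical above 0.35 rad or z of shaker in the frame of bowl_foot below -0.01 m).
It fails at once if the shaker is struck or squeezed with more than 10 N (contact force between the fingers and shaker above 10 N).
It fails at once if the bowl is shifted by more than 10 mm or tipped (distance of bowl from where it was at the start of the episode above 0.01 m or angle between bowl's own z axis and vertical above 0.1 rad).
It fails at once if a bystander (fork, basket, jar, caddy or its drawer) is moved by more than 15 mm (distance of any of fork, basket, jar, caddy, caddy_drawer0_handle from where it was at the start of the episode above 0.015 m).
It also fails if it takes over 35 s, if anything falls off the work surface, if the arm or the gripper's body presses on something with over 40 N, if the wrist force passes 120 N, or if a joint passes its speed limit or range.

## Working session

There is one attempt and no reset: what is moved stays moved. The work goes in short steps, each a Python script; the robot and the scene stay as the last script left them, time stands still between calls to the robot, and variables do not carry over. Pictures are saved under pics/ and viewed, at most 10 in all, crops included, and the job is handed in when it is done.

```bash
mkdir -p pics; cat > h.py <<'E'
import numpy as np, cv2
from station import robot
def cam(n):
    c=robot.camera_info(n); return np.array(c["K"]),np.array(c["eye"]),c["attitude"]
def save(n,f): 
    im=robot.get_image(n); cv2.imwrite(f,im[:,:,::-1]); return im
E
python3 - <<'E'
from h import *
for n in("scene","top"):
    save(n,f"pics/{n}0.png"); print(n,robot.camera_info(n))
    for t in("shaker","bowl","bowl_foot","jar"):
        for f in(robot.recognise,robot.tip_of):
            try: print(t,f.__name__,[(np.round(d["point"],1).tolist(),round(d["confidence"],2)) for d in f(n,t)])
            except Exception as e: print(t,f.__name__,e)
print(robot.read_state())
E
```

```text
scene {'K': array([[396.5690531 ,   0.        , 320.25284523],
       [  0.        , 396.5690531 , 203.00426119],
       [  0.        ,   0.        ,   1.        ]]), 'eye': array([ 0.97697885, -0.76761983,  0.8382051 ]), 'attitude': array([-132.19698478,   -0.56809556,   27.66951005])}
shaker call [([196.3, 310.4], 0.82), ([249.6, 312.6], 0.52), ([236.4, 281.2], 0.5)]
shaker call [([245.1, 286.2], 0.64), ([204.6, 310.7], 0.62), ([252.8, 314.3], 0.53)]
bowl call [([218.0, 318.3], 0.86)]
bowl call [([219.2, 317.1], 0.61)]
bowl_foot call [([218.2, 316.2], 0.74)]
bowl_foot call [([200.9, 314.8], 0.84)]
jar call [([281.5, 334.4], 0.55)]
jar call []
top {'K': array([[459.03941373,   0.        , 320.95335761],
       [  0.        , 459.03941373, 190.0411948 ],
       [  0.        ,   0.        ,   1.        ]]), 'eye': array([ 0.3762536 , -0.03714426,  1.51532385]), 'attitude': array([-171.21072194,    0.50133975,  -90.79810778])}
shaker call [([205.9, 363.6], 0.44), ([197.1, 323.7], 0.43)]
shaker call [([204.3, 361.2], 0.64), ([181.6, 356.4], 0.51), ([197.1, 321.4], 0.46)]
bowl call [([20
[... 219 characters left out ...]
 0.57)]
{'time': 0.9, 'joint_positions': array([ 5.88663396e+01,  2.00929231e+01,  9.46417198e+01,  4.77828381e-04,
        6.52673720e+01, -4.84704236e+00]), 'qd': array([-0.01600414, -0.04962773, -0.08136   ,  0.029026  ,  0.04343754,
        0.08529488]), 'joint_efforts': array([ 9.23192529e-04, -5.06023407e+01, -2.91644382e+01,  2.23848673e-05,
        5.88472085e-04, -2.26769873e-05]), 'ee_pos': array([0.24353402, 0.49311479, 0.23129266]), 'orientation': array([-1.79998029e+02, -6.02692759e-04,  1.53713182e+02]), 'contact_force': array([0.62979646, 1.0225307 , 0.26202419]), 'wrist_torque': array([ 0.02595389, -0.04429053, -0.03977937]), 'finger_force': 0.0, 'width': 0.08547775555299833}
```

```bash
python3 - <<'E'
import cv2,numpy as np
s=cv2.imread("pics/scene0.png");t=cv2.imread("pics/top0.png")
cv2.imwrite("pics/a.png",cv2.resize(s[130:330,200:460],None,fx=3,fy=3,interpolation=2))
cv2.imwrite("pics/b.png",cv2.resize(t[120:270,240:440],None,fx=4,fy=4,interpolation=2)[:,:800])
E
```

```text
(no output)
```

View pics/a.png

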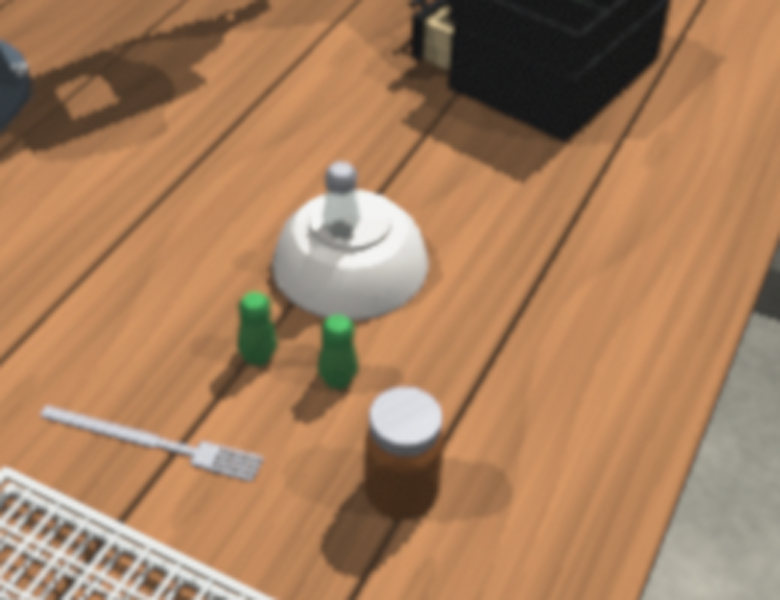

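View pics/b.png

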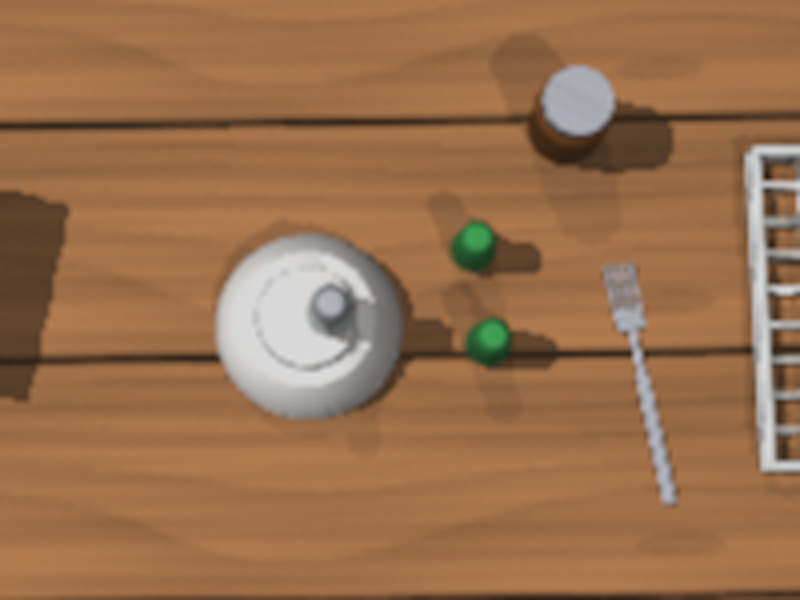

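View pics/top0.png

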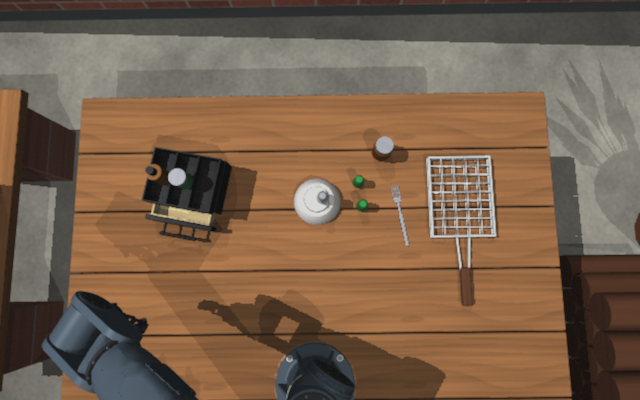

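The scene view shows the clear shaker, steel cap at about (row 188, col 314), on the bowl's foot (ring centre about (203, 317)). In the top view the cap is at (196, 322) and the foot ring centre at (199, 316). Two green look-alikes stand beside the bowl at (182, 358) and (205, 363) in the top view. Next I'll localise these precisely.

```bash
cat >> h.py <<'E'
from scipy.spatial.transform import Rotation as R
def proj(n,P):
    K,e,a=cam(n); p=(np.atleast_2d(P)-e)@R.from_euler('xyz',a,degrees=True).as_matrix()@K.T
    return p[:,:2]/p[:,2:]   # col,row
def back(n,uv,z):
    K,e,a=cam(n); d=R.from_euler('xyz',a,degrees=True).as_matrix()@np.linalg.inv(K)@[*uv,1]
    return e+d*(z-e[2])/d[2]
def tri(uv1,uv2):
    from scipy.optimize import least_squares
    r=least_squares(lambda P:np.r_[proj("top",P)[0]-uv1,proj("scene",P)[0]-uv2],[.45,0,.1]); return r.x,np.abs(r.fun).max()
E
python3 - <<'E'
from h import *
t=cv2.imread("pics/top0.png")
hsv=cv2.cvtColor(t,cv2.COLOR_BGR2HSV)
m=((hsv[...,1]<70)&(hsv[...,2]>90)).astype(np.uint8)*255
w=np.zeros_like(m);w[170:232,285:350]=255
c=max(cv2.findContours(m&w,cv2.RETR_EXTERNAL,cv2.CHAIN_APPROX_NONE)[0],key=cv2.contourArea)
el=cv2.fitEllipse(cv2.convexHull(c));print("bowl ellipse",el)
th=np.linspace(0,2*np.pi,60)
b=back("top",el[0],0.0);print("bowl centre z0",b)
print("pred ellipse width",np.ptp(proj("top",np.c_[b[0]+.078*np.cos(th),b[1]+.078*np.sin(th),0*th]),axis=0))
print("foot from ring top",back("top",(316.4,199),.064),"scene",back("scene",(316.7,202.8),.064))
print("foot tri",tri((316.4,199),(316.7,202.8)), "tip_of tri",tri((317,196.5),(314.8,200.9)))
print("cap top",back("top",(322.5,195.75),.140),back("scene",(313.7,186.9),.140),tri((322.5,195.75),(313.7,186.9)))
# overlays
def ov(n,f,x0,y0,w,h,k,foot,sh):
    im=cv2.imread(f)[y0:y0+h,x0:x0+w];im=cv2.resize(im,None,fx=k,fy=k,interpolation=2)
    for (cx,cy),r,z,col in[(foot,.078,0,(0,0,255)),(foot,.040,.064,(255,0,0)),(sh,.015,.140,(0,255,0)),(sh,.0195,.08,(0,255,255))]:
        p=(proj(n,np.c_[cx+r*np.cos(th),cy+r*np.sin(th),z+0*th])-[x0,y0]+.5)*k-.5
        cv2.polylines(im,[np.int32(p.round())],True,col,1)
    return im
s=back("top",(322.5,195.75),.140)[:2]
A=ov("top","pics/top0.png",285,165,64,70,6,b[:2],s);B=ov("scene","pics/scene0.png",285,170,64,70,6,b[:2],s)
cv2.imwrite("pics/ov.png",np.hstack([A,B]))
E
```

```text
bowl ellipse ((316.3887939453125, 201.25794982910156), (46.180477142333984, 46.73420715332031), 95.63345336914062)
bowl centre z0 [ 0.57317993 -0.01143319  0.        ]
pred ellipse width [46.85668029 46.47999007]
foot from ring top [ 0.57212265 -0.01264496  0.064     ] scene [ 0.57771417 -0.01186654  0.064     ]
foot tri (array([ 0.57474105, -0.01105996,  0.06158372]), np.float64(0.7730381792841285)) tip_of tri (array([ 0.57635532, -0.01635138,  0.07487201]), np.float64(0.7672701081500009))
cap top [ 0.57150724 -0.03250926  0.14      ] [ 0.57910564 -0.03261051  0.14      ] (array([ 0.57487292, -0.03059154,  0.13625117]), np.float64(1.0014661490191656))
```

View pics/ov.png

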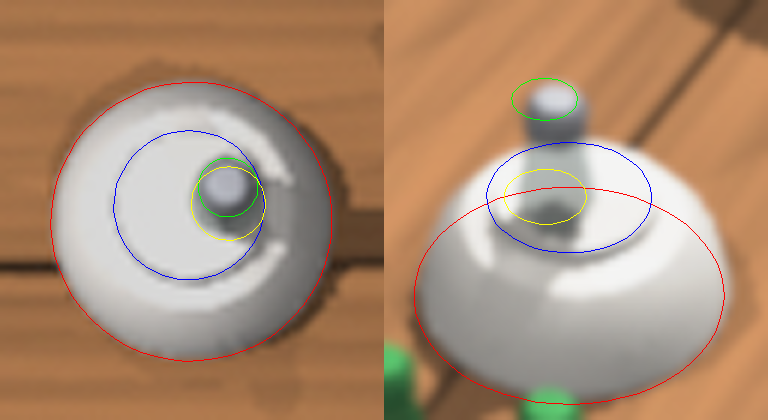

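The top overlay fits well. The scene camera is offset by about 4 mm, but it shifts the foot and the shaker equally. The shaker sits about 20 mm off the foot's centre in −y, so the plan is closed fingers on the −y side, pushing +y slowly and stopping short for a second look.

```bash
python3 - <<'E'
from h import *
robot.move_gripper(0.0)
robot.line_to([0.26,0.40,0.36],rate=0.2)
best=min(((np.abs(np.array(q)-robot.read_state()["joint_positions"]).max(),y) for y in(90,-90) if (q:=robot.solve_ik([.574,-.085,.30],[180,0,y])) is not None))
print(best); O=[180,0,best[1]]
robot.reach([.574,-.09,.20],O)
robot.line_to([.574,-.09,.076],rate=.1)
save("top","pics/t1.png");save("scene","pics/s1.png")
print(robot.read_state()["time"],robot.read_state()["ee_pos"],robot.read_state()["width"])
a=cv2.imread("pics/t1.png")[150:250,270:370];b=cv2.imread("pics/s1.png")[150:250,260:360]
cv2.imwrite("pics/c1.png",cv2.resize(np.hstack([a,b]),None,fx=4,fy=4,interpolation=2))
E
```

```text
(np.float64(64.42752733950543), 90)
6.2667 [ 0.57429101 -0.09006442  0.07654327] -0.00048294668282324813
```

View pics/c1.png

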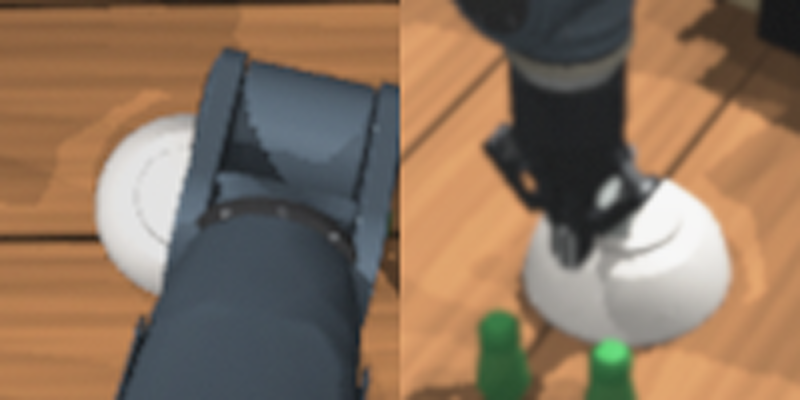

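The fingers are down just outside the foot, with the tip at about (row 216, col 303) in the scene view. The shaker is hidden behind the gripper and the knuckles spread clear of it. I'll push partway, back off and look.

```bash
cat >> h.py <<'E'
def push(a,b,yaw,z=.076,rate=.015):
    """a: start xy, b: end xy of the TCP; approaches from above, pushes, backs off, lifts"""
    a=np.array(a);b=np.array(b)
    if np.linalg.norm(robot.read_state()["ee_pos"]-[*a,z])>.02:
        robot.reach([*a,.20],[180,0,yaw]); robot.line_to([*a,z],rate=.1)
    robot.line_to([*b,z],rate=rate)
    robot.line_to([*a,z],rate=.04); robot.line_to([*a,.21],rate=.15)
def look(k,clear):
    robot.reach(clear,robot.read_state()["orientation"])
    for n in("top","scene"): save(n,f"pics/{n}{k}.png")
    a=cv2.imread(f"pics/top{k}.png")[165:235,285:350];b=cv2.imread(f"pics/scene{k}.png")[165:235,285:350]
    cv2.imwrite(f"pics/l{k}.png",cv2.resize(np.hstack([a,b]),None,fx=6,fy=6,interpolation=2))
    for n in("top","scene"):
        print(n,[(np.round(d["point"],1).tolist(),round(d["confidence"],2)) for d in robot.recognise(n,"shaker")])
    print(robot.read_state()["time"])
E
python3 - <<'E'
from h import *
print(proj("scene",[.5743,-.09,.0765]))
push([.574,-.09],[.574,-.048],90)
look(2,[.40,-.25,.25])
E
```

```text
[[302.3123023  215.78474371]]
top [([219.5, 184.4], 0.67), ([208.9, 361.1], 0.41)]
scene [([237.7, 284.7], 0.58), ([248.4, 312.4], 0.54), ([282.7, 333.1], 0.44)]
12.6083
```

View pics/l2.png

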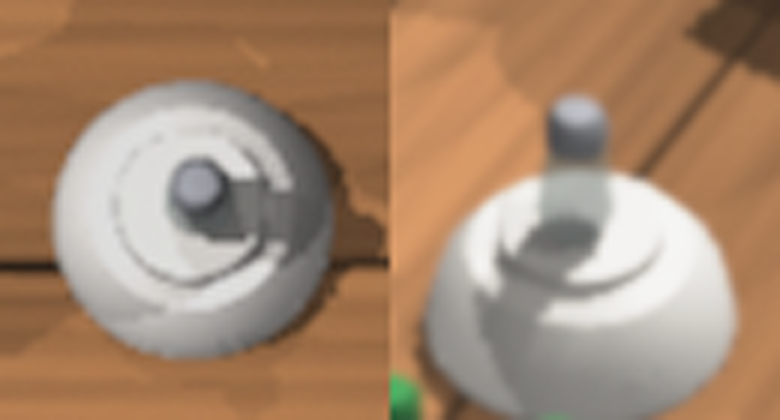

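The shaker slid and stands upright. In the top view the cap is at (195.4, 317.6) and the foot ring centre at about (199.1, 316.3). In the scene view the cap is at (182, 316). I'll quantify this with overlays anchored on the bowl in each view, so the camera bias cancels out.

```bash
cat > m.py <<'E'
from h import *
from scipy.optimize import least_squares
import sys
k=sys.argv[1]; th=np.linspace(0,2*np.pi,90)
# cap: bluish grey pixels near the top part; weighted centroid of the cap's lit top region compared with projection
def circ(c,r,z): return np.c_[c[0]+r*np.cos(th),c[1]+r*np.sin(th),z+0*th]
out=[]
for n in("top","scene"):
    im=cv2.imread(f"pics/{n}{k}.png"); big=cv2.resize(im,None,fx=6,fy=6,interpolation=cv2.INTER_CUBIC)
    f=np.float32(im); blue=f[...,0]-f[...,2]    # cap is bluish, bowl neutral/warm, wood orange
    m=(blue>6).astype(np.uint8); w=np.zeros_like(m); w[170:(212 if n=="top" else 195),300:332]=1
    nc,lab,st,ce=cv2.connectedComponentsWithStats(m&w); i=1+np.argmax(st[1:,4])
    print(n,"cap blob",st[i],ce[i].round(2))
    # predicted cap silhouette: hull of rings z .120(.064+.056) to .140
    def pred(c):
        p=np.vstack([proj(n,circ(c,.015,.120)),proj(n,circ(c,.015,.140))]).astype(np.float32)
        h=cv2.convexHull(p); M=cv2.moments(h); return np.array([M['m10'],M['m01']])/M['m00']
    c=least_squares(lambda c:pred(c)-ce[i],[.574,-.012]).x
    print(n,"shaker (this view)",c.round(4)); out.append(c)
    # foot ring/bowl overlays for the check
    foot={"top":[.5727,-.012],"scene":[.5775,-.0119]}[n]
    x0,y0=285,165; v=big[y0*6:(y0+70)*6,x0*6:(x0+65)*6].copy()
    for cc,r,z,col in[(foot,.078,0,(0,0,255)),(foot,.04,.064,(255,0,0)),(c,.015,.14,(0,200,0))]:
        cv2.polylines(v,[np.int32(((proj(n,circ(cc,r,z))-[x0,y0]+.5)*6-.5).round())],True,col,1)
    out.append(v); print(n,"offset from foot",(c-foot).round(4))
cv2.imwrite(f"pics/m{k}.png",np.hstack([out[1],out[3]]))
E
python3 m.py 0; python3 m.py 2
```

```text
top cap blob [319 192   8   7  45] [322.13 195.2 ]
top shaker (this view) [ 0.5745 -0.0314]
top offset from foot [ 0.0018 -0.0194]
scene cap blob [311 187   6   3  12] [313.25 187.58]
scene shaker (this view) [ 0.5737 -0.0252]
scene offset from foot [-0.0038 -0.0133]
top cap blob [314 192   7   7  43] [317.   195.26]
top shaker (this view) [ 0.5746 -0.0157]
top offset from foot [ 0.0019 -0.0037]
scene cap blob [314 183   5   3  13] [316. 184.]
scene shaker (this view) [ 0.573  -0.0078]
scene offset from foot [-0.0045  0.0041]
```

View pics/m2.png

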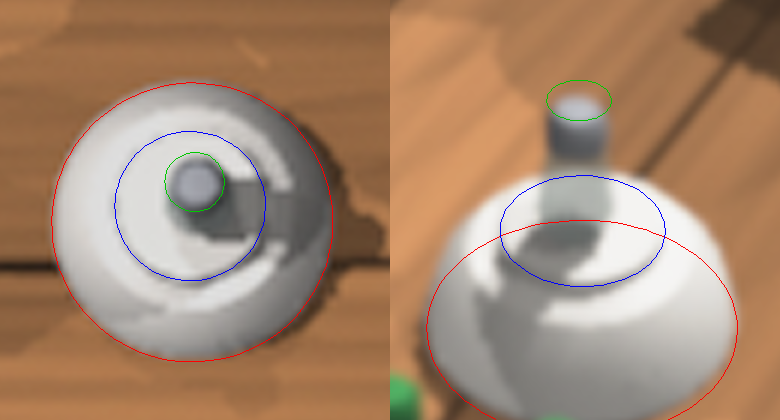

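The mechanics (finger stop plus radii gives y = −0.0175) agree with the hand-read top view: offset from the foot is about (0, −5 mm). The x error is within about 2 mm. One more small push of 5 mm.

```bash
python3 - <<'E'
from h import *
push([.574,-.075],[.574,-.0427],90)
look(3,[.40,-.25,.25])
E
python3 - <<'E'
from h import *
th=np.linspace(0,2*np.pi,90)
vs=[]
for n,foot in(("top",[.5727,-.012]),("scene",[.5765,-.0128])):
    x0,y0=285,165; v=cv2.resize(cv2.imread(f"pics/{n}3.png")[y0:y0+70,x0:x0+65],None,fx=6,fy=6,interpolation=2)
    for r,z,col in((.04,.064,(255,0,0)),(.015,.14,(0,200,0)),(.015,.12,(0,200,0))):
        p=proj(n,np.c_[foot[0]+r*np.cos(th),foot[1]+r*np.sin(th),z+0*th])
        cv2.polylines(v,[np.int32(((p-[x0,y0]+.5)*6-.5).round())],True,col,1)
    vs.append(v)
cv2.imwrite("pics/n3.png",np.hstack(vs))
E
```

```text
top [([204.6, 362.3], 0.58), ([181.8, 354.7], 0.49)]
scene [([239.0, 284.6], 0.79), ([193.7, 317.1], 0.73), ([248.8, 312.3], 0.6)]
20.475
```

View pics/n3.png

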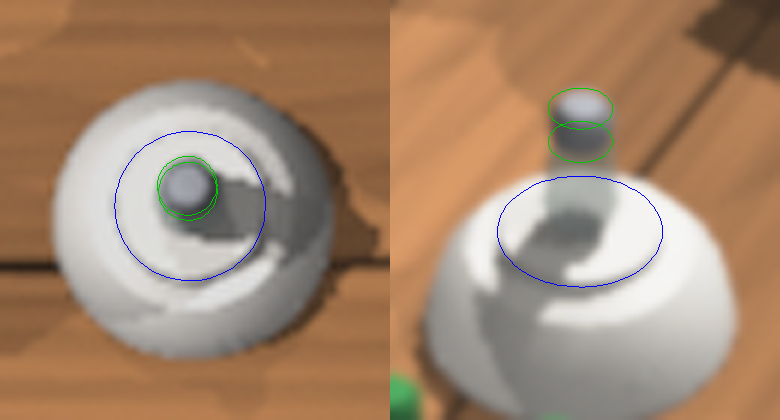

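In both views the cap now falls on the outline predicted for a centred shaker (top about (195.3, 316), scene about (182, 317)), within about 1–2 mm. It stands upright and the bowl has not moved.

```bash
python3 -c "
from h import *
robot.dwell(.3); print(robot.job_done())"
```

```text
the job is handed in; nothing more can be done
None
```

I slid the shaker to the middle of the bowl's foot with two gentle pushes and handed the job in; the last pictures show it upright and within about 2 mm of centre, the bowl in place, and no verdict came back.

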